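# Load a filament spool into the slots of the spool stand

## Task

Load the blue filament for the printer: lift the blue spool, on its spindle, out of the wooden rack and lower it by hand (do not drop it) into the grey spool stand, so that both ends of the spindle sit right at the bottom of their open slots, then let go. Leave the orange spool in the rack, and do not disturb the torch, wrench and multimeter lying about.

Things in the scene. Friction and masses are not known exactly. Their poses are not given: they have to be found in the camera images.
- blue_spool: blue filament spool clamped on a steel spindle: one rigid piece, 0.25 to 0.6 kg. Two flat black flanges, diameter 130, 52 over their outer faces, wound full between to diameter 114. Origin: middle of the spindle axis, 65 below the top rim; y axis along the spindle, alike end for end; free to turn about y, so x and z mean nothing. Hangs level when pinched across the flanges at the top rim
- spindle_end_a (a point): on the blue spool's spindle axis at y = +62 mm, 3 mm inside one end face. The spindle is a 12 mm round rod with its ends at y = +-65 mm, bare from y = +-40 mm outwards; between 26 and 40 mm (from the flange outwards) sit a clamp cone and nut, at most 38 mm in diameter
- spindle_end_b (a point): the same at y = -62 mm, the other end
- stand: grey steel spool stand with a black base, fixed to the bench; origin under its centre at bench height, z up. Base 170 (x) by 128 (y) by 10 mm. Two A-shaped cheeks, 8 mm thick, at y = +46..54 and -46..-54 mm, top at z = 118 mm, each with an open-topped slot at x = 0. The spool goes between the cheeks, spindle along y, either way round; its nuts then have 6 mm play to each cheek and its rim clears the base
- slot_a (a point): in the slot of the stand's +y cheek, where the axis of a fully seated spindle lies: y = +50, z = 90 mm in the stand's frame. The slot is 15 mm wide (along x) from its flat white floor at z = 84 mm up to z = 106 mm, then flares to 35 mm wide at the top, z = 118 mm. The cheek tops end 37 mm below the top rim of a seated spool
- slot_b (a point): the same in the cheek at -y (y = -50, z = 90 mm)
- rack: pale wooden spool rack fixed to the bench, 150 (x) by 354 mm (y), origin under its centre. Two bevelled battens along y carry two spools upright, spindles level along y with their axes 77 mm above the bench, at y about +75 and -75 mm. It holds them only from below, nothing of it stands over 36 mm: lift straight up
- orange_spool: orange filament spool on a spindle, same size, shape and frame as the blue one; stands in the other place of the rack, to be left there
- torch: black torch, upright on its foot, 125 mm tall, at most 52 mm in diameter, on the robot's side of the stand, 130 to 160 mm from its centre; origin under its foot
- wrench: steel adjustable wrench lying on the bench beyond the stand, about 200 mm long, 15 mm high; origin near its middle at bench height
- multimeter: yellow multimeter lying on its back beyond the rack, 92 x 185 x 48 mm; origin under its centre
There are look-alikes about, which are no part of the job. Of the things like the blue_spool, leave any that is pink; of the rest the smaller one is meant.

How it is judged:
On the way, in this order (a step that is already met when the one before it is completed fails the run):
1. the blue spool is held, lifted clear of the rack (spindle axis over 130 mm above the bench) (contact force between the fingers and blue_spool above 0.5 N and height (world z) of blue_spool above 0.13 m), for 0.1 s.
2. still held, it has been lowered into the stand: both spindle ends in their slots, within 8 mm of the bottom (contact force between the fingers and blue_spool above 0.5 N and z of spindle_end_a in the frame of stand between 0.086 and 0.098 m and z of spindle_end_b in the frame of stand between 0.086 and 0.098 m and x of blue_spool in the frame of stand between -0.006 and 0.006 m and y of blue_spool in the frame of stand between -0.01 and 0.01 m and angle between the y axis of blue_spool and the y axis of stand, either way round below 0.1 rad), for 0.05 s.
At the end, for the whole second after the job is handed in: Blue spool let go, at rest in the stand, each spindle end within 3 mm of its slot's bottom, spindle within 0.1 rad of the stand's y, centred between the cheeks within 10 mm; orange spool moved under 25 mm, torch, wrench and multimeter under 40 mm (z of spindle_end_a in the frame of stand between 0.086 and 0.093 m and z of spindle_end_b in the frame of stand between 0.086 and 0.093 m and x of blue_spool in the frame of stand between -0.006 and 0.006 m and y of blue_spool in the frame of stand between -0.01 and 0.01 m and angle between the y axis of blue_spool and the y axis of stand, either way round below 0.1 rad and contact force between the fingers and blue_spool below 0.1 N and linear speed of blue_spool below 0.02 m/s and angular speed of blue_spool below 0.3 rad/s and distance of orange_spool from where it was at the start of the episode below 0.025 m and distance of each of torch, wrench, multimeter from where it was at the start of the episode below 0.04 m); the robot touches nothing.
It fails at once if the orange spool is shifted by more than 25 mm (distance of orange_spool from where it was at the start of the episode above 0.025 m).
It fails at once if the torch, wrench or multimeter is shifted by more than 40 mm (distance of any of torch, wrench, multimeter from where it was at the start of the episode above 0.04 m).
It fails at once if the torch is knocked over (angle between torch's own z axis and vertical above 0.5 rad).
It also fails if it takes over 40 s, if anything falls off the work surface, if the arm or the gripper's body presses on something with over 40 N, if the wrist force passes 120 N, or if a joint passes its speed limit or range.

## Robot

A 7-joint arm with a two-finger parallel gripper is mounted at the origin on the work surface. World frame = base frame: x ahead of the robot, y to its left, z up, the work surface at z = 0. Lengths are in m, angles in rad, forces in N, time in s.
With the tool pointing down it reaches from about 0.425 to 0.95 m from the base axis. Payload 4.7 kg.
Tool frame: the origin (TCP) lies at the very end of the fingers, on their centre line; the grasp point (between the pads) lies env.grip_depth behind it (env.grip_depth is the distance from the TCP to the grasp point, in m); z points along the fingers, y is the line along which they close (so a half turn about z gives the same grasp; the last joint's range is limited). The gripper opens to 87 mm and grips with 3 to 60 N. Pads are 19 mm wide; open, the fingers measure 117 mm over their backs; the gripper's body (75 mm by 190 mm) begins 51 mm behind the grasp point.
Start: joints at [1.315, 0.469, -0.049, 1.532, 0.024, 1.141, -0.082], TCP at [0.152, -0.658, 0.187] pointing down, gripper open.
Joint ranges: [-2.59, 2.59], [-0.33, 1.99], [-1.39, 1.29], [0.1, 2.45], [-1.04, 4.18], [0.21, 1.99], [-2.66, 2.66]. Speed limits (rad/s): [2.57, 2.57, 3.14, 3.14, 3.14, 3.14, 3.14].

## Interface

Orientations are given as a rotation vector (axis times angle).
In Python, from bench import env, optics, ticket gives the robot as it stands. The module is installed in compiled form; this text tells all that it offers.
- The arm moves only by the shell command python3 -m creep 'ROWS' [FORCE]. ROWS is JSON, a list of rows, each an object of numbers: "x", "y", "z": the shift along the world's x, y, z in cm; "rx", "ry", "rz": the turn, a rotation vector about the world's x, y, z in rad; "claw": the opening, from -1 (shut) to 1 (fully open), so that 0 is half open. A call has 1 to 12 rows; each row shifts and turns the commanded pose from where the row before left it; what a row does not reach is not made up. A row lasts 1/10 s, in which the tool goes at most 50 mm and 8.59 degrees, less where a joint would pass 70% of its speed; a pose out of reach is approached as far as the arm can. A call is refused whole if a number of a shift passes 5 or a number of a turn 0.15, either way. A call with a gripper value outside its range is refused whole. The fingers move at their own pace and stop on an object; FORCE is the grip in N (left out, the last holds). Time passes only in rows, so rows that do not move let the fingers close. It gives the time, the measured TCP pose, the force, the opening and the grip force at its end, in the units of the state.
- env.read_state(): the state, without advancing time (a new reading comes with each control period).
- optics.snapshot(name): name is "side" or "top" or "wrist"; returns (picture, depth): 480x640x3 uint8, red, green, blue; 480x640 float32, m along the optical axis (not along the pixel's ray), 0 where there is no reading.
- optics.get_calibration(name): a dict with "vfov" (degrees; the focal length in pixels is half the picture's height over the tangent of half this angle, whatever the lens; pixels are square), "cx", "cy" (the principal point, pixels), "R" (3x3) and "t" (3): a world point X has camera coordinates R X + t; the wrist camera has in their place "hand_eye" (4x4, takes a point from camera to tool coordinates, whose origin is the TCP and whose axes are the flange's). Camera axes: x right, y down, z forward; pixel columns grow to the right and rows downward; lengths in m; the calibration is good to about 2 mm. The wrist camera is an equidistant fisheye: a pixel r from the principal point sees the ray r / f radians off the axis. A picture is of the moment at which its call begins: read the wrist's pose just before it. get_calibration takes no time and is no camera call.
- ticket.close_job(): hands the job in; it is judged then, once.
The state is a dict: "clock": time; "qpos": joint angles; "joint_vel": joint speeds; "joint_efforts": joint torques, N m; "tcp_pos": TCP position; "tcp_rot": TCP orientation; "wrist_force": force on the tool from outside, world axes, zero at the start; "ft_torque": the same for the moment, N m; "gripper_width": finger opening in m; "grip_force": force on a finger pad.
Only numpy, scipy, OpenCV 4.12 (cv2) and the standard library are available. Lean on these libraries where they do the work, as an engineer would, in place of code of your own. Each camera call takes 0.05 s, during which the arm holds its last target. There are 200 camera calls.

## Working session

There is one attempt and no reset: what is moved stays moved. The work goes in short steps, Python scripts to look and compute and a shell command to move; the robot and the scene stay as the last step left them, time stands still between calls to the robot, and variables do not carry over. Pictures are saved under pics/ and viewed, at most 10 in all, crops included, and the job is handed in when it is done.

```bash
mkdir -p pics; cat > h.py <<'E'
import numpy as np,cv2
from scipy.spatial.transform import Rotation as Ro
from bench import env,optics,ticket
def cloud(name):
    s=env.read_state(); c=optics.get_calibration(name); im,d=optics.snapshot(name)
    f=240/np.tan(np.radians(c['vfov']/2)); v,u=np.mgrid[:480,:640].astype(float)
    a=(u-c['cx'])/f; b=(v-c['cy'])/f
    if name=='wrist':
        r=np.hypot(a,b)+1e-9; k=np.tan(np.minimum(r,1.5))/r
        P=np.dstack([a*k*d,b*k*d,d]); H=np.array(c['hand_eye'])
        P=P@H[:3,:3].T+H[:3,3]; R=Ro.from_rotvec(s['tcp_rot']).as_matrix(); W=P@R.T+s['tcp_pos']
    else:
        P=np.dstack([a*d,b*d,d]); W=(P-np.array(c['t']))@np.array(c['R'])
    W[d<=0]=np.nan
    return im,W
E
python3 - <<'E'
from h import *
print(env.grip_depth,{k:np.round(v,3) for k,v in env.read_state().items()})
for n in ['top','side']:
    im,W=cloud(n); cv2.imwrite(f'pics/{n}.png',im[:,:,::-1]); np.savez(f'{n}.npz',im=im,W=W)
    c=optics.get_calibration(n); print(n,-np.array(c['R']).T@c['t'],c['vfov'])
E
```

```text
0.0187 {'clock': np.float64(0.0), 'qpos': array([ 1.315,  0.469, -0.049,  1.534,  0.024,  1.141, -0.082]), 'joint_vel': array([ 0.001, -0.001,  0.   , -0.001,  0.001,  0.   ,  0.001]), 'joint_efforts': array([-1.0000e-03, -5.0799e+01, -8.1000e-02, -2.3615e+01, -6.1000e-02,
        3.8000e-02,  0.0000e+00]), 'tcp_pos': array([ 0.152, -0.657,  0.186]), 'tcp_rot': array([-3.12 , -0.355,  0.   ]), 'wrist_force': array([-0.709,  0.038, -0.151]), 'ft_torque': array([0.005, 0.013, 0.007]), 'grip_force': np.float64(0.0), 'gripper_width': np.float64(0.087)}
top [ 0.28296713 -0.04152714  1.35728856] 46.405319570777955
side [ 0.38230369 -0.71982072  0.63030884] 56.02362082077086
```

View pics/top.png

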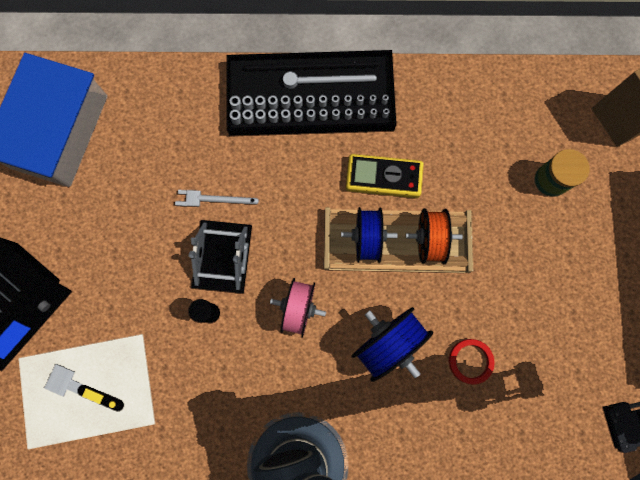

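View pics/side.png

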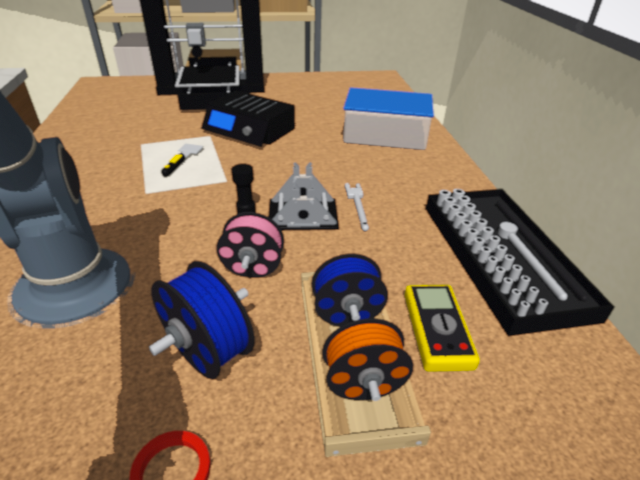

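The top view shows the blue spool in the rack at about (370,235), the orange one at (435,236), the stand at (222,257), the torch at (204,311) and the wrench at (215,199). The side view agrees. I'll measure the spool and the stand next.

```bash
python3 - <<'E'
from h import *
d=np.load('top.npz'); im,W=d['im'],d['W']
a=cv2.resize(im[200:330,175:270],None,fx=5,fy=5,interpolation=cv2.INTER_CUBIC)
cv2.imwrite('pics/stand.png',cv2.resize(im[210:305,180:265],None,fx=6,fy=6,interpolation=cv2.INTER_CUBIC)[:,:,::-1])
b=im[200:270,335:405].astype(int); w=W[200:270,335:405]
m=(b[...,2]>80)&(b[...,0]<60)&(w[...,2]>.1)
P=w[m]; print('blue',m.sum(),P.min(0),P.max(0),np.median(P,0))
# everything above z=.09 in that region
q=w[(w[...,2]>.12)];print('top',q.min(0),q.max(0))
r=w[(w[...,2]>.07)&(w[...,2]<.09)]
# steel spindle pixels
for v in (232,235,238): print([(u,*np.round(W[v,u],3)) for u in (342,345,348,352,385,390,395,398)])
# stand: points above .1
s=W[210:305,180:265]; vv,uu=np.where((s[...,2]>.1)&(s[...,2]<.13))
for i in range(len(vv)): print(uu[i]+180,vv[i]+210,np.round(s[vv[i],uu[i]],3)) if i%3==0 else 0
# base
k=s[(s[...,2]>.004)&(s[...,2]<.014)]; 
print(cv2.minAreaRect(k[:,:2].astype(np.float32)),len(k))
E
```

```text
blue 724 [ 0.46979112 -0.1818801   0.10039395] [ 0.57136655 -0.13909914  0.14042413] [ 0.51487992 -0.15954616  0.12891553]
top [ 0.47368412 -0.186668    0.12002227] [ 0.57176666 -0.13388967  0.14577128]
[(342, np.float64(0.528), np.float64(-0.099), np.float64(0.085)), (345, np.float64(0.528), np.float64(-0.106), np.float64(0.083)), (348, np.float64(0.53), np.float64(-0.113), np.float64(0.075)), (352, np.float64(0.526), np.float64(-0.122), np.float64(0.094)), (385, np.float64(0.528), np.float64(-0.198), np.float64(0.089)), (390, np.float64(0.543), np.float64(-0.22), np.float64(0.009)), (395, np.float64(0.542), np.float64(-0.231), np.float64(0.016)), (398, np.float64(0.544), np.float64(-0.24), np.float64(0.007))]
[(342, np.float64(0.521), np.float64(-0.099), np.float64(0.084)), (345, np.float64(0.521), np.float64(-0.106), np.float64(0.08)), (348, np.float64(0.521), np.float64(-0.113), np.float64(0.082)), (352, np.float64(0.52), np.float64(-0.122), np.float64(0.091)), (385, np.float64(0.521), np.float64(-0.198), np.float64(0.086)), (390, np.float64(0.522), np.float64(-0.21), np.float64(
[... 2053 characters left out ...]
02 301 [0.363 0.209 0.129]
205 301 [0.363 0.203 0.126]
192 302 [0.36  0.231 0.128]
195 302 [0.361 0.225 0.124]
198 302 [0.361 0.219 0.124]
201 302 [0.361 0.212 0.123]
204 302 [0.361 0.205 0.125]
207 302 [0.361 0.199 0.126]
192 303 [0.358 0.232 0.124]
195 303 [0.358 0.225 0.124]
198 303 [0.359 0.219 0.124]
201 303 [0.358 0.211 0.128]
204 303 [0.359 0.205 0.126]
207 303 [0.359 0.199 0.124]
190 304 [0.356 0.236 0.125]
193 304 [0.356 0.23  0.124]
196 304 [0.356 0.222 0.128]
199 304 [0.356 0.216 0.126]
202 304 [0.357 0.21  0.122]
205 304 [0.356 0.203 0.126]
208 304 [0.357 0.196 0.124]
((0.48014920949935913, 0.19191011786460876), (0.23513254523277283, 0.20849156379699707), 1.4559450149536133) 2576
```

View pics/stand.png

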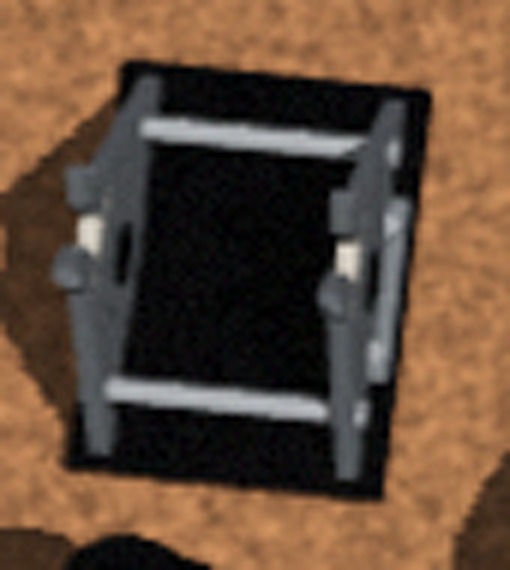

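The stand crop shows the white slot floors at crop pixels (89,235) and (349,260), and the base corners at (122,65), (430,90), (382,497) and (65,465). I'll intersect the pixel rays with those known heights.

```bash
cat >> h.py <<'E'
def ray(name,u,v,z):
    c=optics.get_calibration(name); f=240/np.tan(np.radians(c['vfov']/2)); R=np.array(c['R']); t=np.array(c['t'])
    o=-R.T@t; r=R.T@np.array([(u-c['cx'])/f,(v-c['cy'])/f,1]); return o+r*(z-o[2])/r[2]
E
python3 - <<'E'
from h import *
p=lambda c,z: ray('top',180+(c[0]+.5)/6-.5,210+(c[1]+.5)/6-.5,z)
a,b=p((89,235),.084),p((349,260),.084)
print('slots',a,b,'mid',(a+b)/2,'yaw',np.arctan2(-(a-b)[0],(a-b)[1]),np.linalg.norm(a-b))
C=np.array([p(c,.01) for c in [(122,65),(430,90),(382,497),(65,465)]]);print(C,C.mean(0))
d=C[[0,3]].mean(0)-C[[1,2]].mean(0); print('yawbase',np.arctan2(-d[0],d[1]),np.linalg.norm(d))
E
# first move: turn to align and head for above the blue spool
python3 -m creep '[{"z":3,"y":4.5,"x":2,"rz":-0.12},{"z":3,"y":4.5,"x":3,"rz":-0.1},{"y":4,"x":3},{"y":4,"x":3},{"y":4,"x":3},{"y":4,"x":3},{"y":4,"x":3},{"y":4,"x":3},{"y":4,"x":3},{"y":4,"x":3},{"y":4,"x":3}]' 25
```

```text
slots [0.48536892 0.24100121 0.084     ] [0.47658063 0.14072954 0.084     ] mid [0.48097478 0.19086537 0.084     ] yaw -0.08742144038472377 0.10065606130329666
[[0.56785149 0.24721765 0.01      ]
 [0.55852876 0.1205111  0.01      ]
 [0.39190546 0.13484532 0.01      ]
 [0.40352622 0.26263757 0.01      ]] [0.48045298 0.19130291 0.01      ]
yawbase -0.08210803359908625 0.12767954678481477schema error: expected keys x, y, z, rx, ry, rz, claw
```

```bash
python3 -m creep '[{"x":2,"y":4,"z":3,"rx":0,"ry":0,"rz":-0.12,"claw":1},{"x":3,"y":4,"z":3,"rx":0,"ry":0,"rz":-0.1,"claw":1},{"x":3,"y":4,"z":0,"rx":0,"ry":0,"rz":0,"claw":1},{"x":3,"y":4,"z":0,"rx":0,"ry":0,"rz":0,"claw":1},{"x":3,"y":4,"z":0,"rx":0,"ry":0,"rz":0,"claw":1},{"x":3,"y":4,"z":0,"rx":0,"ry":0,"rz":0,"claw":1},{"x":3,"y":4,"z":0,"rx":0,"ry":0,"rz":0,"claw":1},{"x":3,"y":4,"z":0,"rx":0,"ry":0,"rz":0,"claw":1},{"x":3,"y":4,"z":0,"rx":0,"ry":0,"rz":0,"claw":1},{"x":3,"y":4,"z":0,"rx":0,"ry":0,"rz":0,"claw":1},{"x":0,"y":0,"z":0,"rx":0,"ry":0,"rz":0,"claw":1}]' 25
```

```text
clock: 1.2
tcp_pos: [0.4405, -0.2587, 0.2408]
tcp_rot: [-3.138, -0.032, -0.003]
wrist_force: [-0.4, 0.6, 0.2]
gripper_width: 0.0872
grip_force: 0.0
```

```bash
python3 -m creep '[{"x":3,"y":3.5,"z":0,"rx":0,"ry":0,"rz":-0.02,"claw":1},{"x":3,"y":3.5,"z":0,"rx":0,"ry":0,"rz":0,"claw":1},{"x":2,"y":2.9,"z":0,"rx":0,"ry":0,"rz":0,"claw":1},{"x":0,"y":0,"z":0,"rx":0,"ry":0,"rz":0,"claw":1},{"x":0,"y":0,"z":0,"rx":0,"ry":0,"rz":0,"claw":1}]'
python3 - <<'E'
from h import *
im,W=cloud('wrist'); cv2.imwrite('pics/w1.png',im[:,:,::-1])
z=W[...,2]; t=(W[...,2]>.13)&(W[...,2]<.155)&(abs(W[...,0]-.52)<.06)&(abs(W[...,1]+.16)<.05)
P=W[t];print(P.min(0),P.max(0),len(P))
s=(W[...,2]>.075)&(W[...,2]<.09)&(abs(W[...,0]-.52)<.02)
for lo,hi in((-.12,-.095),(-.225,-.2)):
    q=W[s&(W[...,1]>lo)&(W[...,1]<hi)];print(len(q),q.mean(0) if len(q) else 0,q[q[:,2]>q[:,2].max()-.002].mean(0) if len(q) else 0)
print(env.read_state()['tcp_pos'],env.read_state()['tcp_rot'])
E
```

```text
clock: 1.7
tcp_pos: [0.5158, -0.1672, 0.2402]
tcp_rot: [3.141, -0.019, -0.002]
wrist_force: [-0.3, -0.7, -0.3]
gripper_width: 0.0873
grip_force: 0.0
[ 0.48663474 -0.18736555  0.13000073] [ 0.56213509 -0.13478087  0.14338354] 3239
284 [ 0.52507007 -0.10826736  0.08110998] [ 0.52407217 -0.10873673  0.08288223]
300 [ 0.5238646  -0.21234685  0.08166225] [ 0.52425209 -0.20047177  0.08906157]
[ 0.51532495 -0.168471    0.24028615] [ 3.14085747e+00 -2.25123079e-02 -2.05660207e-03]
```

View pics/w1.png

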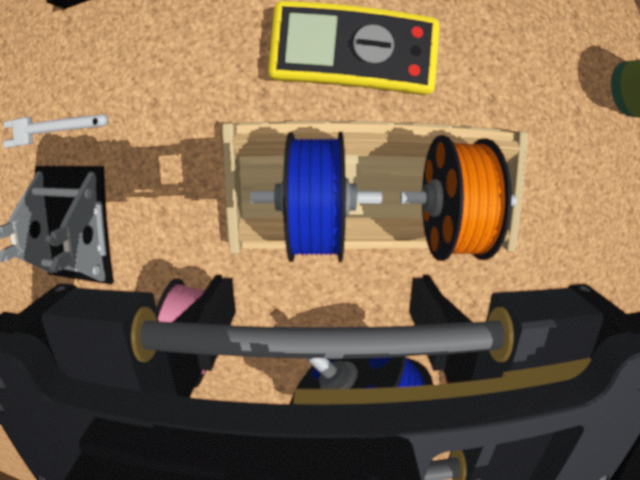

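The wrist view shows the blue spool at (315,197), level and between the fingers' line, with no yaw. The remaining offset is about +0.7 cm in both x and y. I'll descend and grip.

```bash
python3 -m creep '[{"x":0.7,"y":0.7,"z":0,"rx":0,"ry":0,"rz":0,"claw":1},{"x":0,"y":0,"z":-3,"rx":0,"ry":0,"rz":0,"claw":1},{"x":0,"y":0,"z":-3,"rx":0,"ry":0,"rz":0,"claw":1},{"x":0,"y":0,"z":-3,"rx":0,"ry":0,"rz":0,"claw":1},{"x":0,"y":0,"z":-2.5,"rx":0,"ry":0,"rz":0,"claw":1},{"x":0,"y":0,"z":-1.2,"rx":0,"ry":0,"rz":0,"claw":1},{"x":0,"y":0,"z":0,"rx":0,"ry":0,"rz":0,"claw":1},{"x":0,"y":0,"z":0,"rx":0,"ry":0,"rz":0,"claw":1}]'
python3 -m creep '[{"x":0,"y":0,"z":0,"rx":0,"ry":0,"rz":0,"claw":-0.2},{"x":0,"y":0,"z":0,"rx":0,"ry":0,"rz":0,"claw":-0.2},{"x":0,"y":0,"z":0,"rx":0,"ry":0,"rz":0,"claw":-0.2},{"x":0,"y":0,"z":0,"rx":0,"ry":0,"rz":0,"claw":-0.2},{"x":0,"y":0,"z":0,"rx":0,"ry":0,"rz":0,"claw":-0.2},{"x":0,"y":0,"z":0,"rx":0,"ry":0,"rz":0,"claw":-0.2}]' 30
```

```text
clock: 2.55
tcp_pos: [0.5239, -0.1608, 0.1146]
tcp_rot: [3.141, -0.022, 0.002]
wrist_force: [0.9, -0.4, 0.1]
gripper_width: 0.087
grip_force: 0.0
clock: 3.15
tcp_pos: [0.5231, -0.1603, 0.1138]
tcp_rot: [3.141, -0.021, 0.0]
wrist_force: [-0.1, -0.0, 0.4]
gripper_width: 0.047
grip_force: 0.0
```

```bash
python3 -m creep '[{"x":0,"y":0,"z":0,"rx":0,"ry":0,"rz":0,"claw":-0.2},{"x":0,"y":0,"z":0,"rx":0,"ry":0,"rz":0,"claw":-0.2}]' 30
python3 - <<'E'
from h import *
for n in('wrist','side'):
    im,W=cloud(n); np.savez('c_'+n,im=im,W=W)
    cv2.imwrite(f'pics/g_{n}.png',im[:,:,::-1])
a=cv2.imread('pics/g_wrist.png'); b=cv2.imread('pics/g_side.png')[200:420,270:500]
cv2.imwrite('pics/g.png',np.hstack([cv2.resize(a,(400,300)),cv2.resize(b,(400,382))[:300]]))
E
```

```text
clock: 3.35
tcp_pos: [0.5231, -0.1603, 0.1137]
tcp_rot: [3.141, -0.021, -0.0]
wrist_force: [-0.6, -0.2, 0.2]
gripper_width: 0.0368
grip_force: 0.0
```

View pics/g.png

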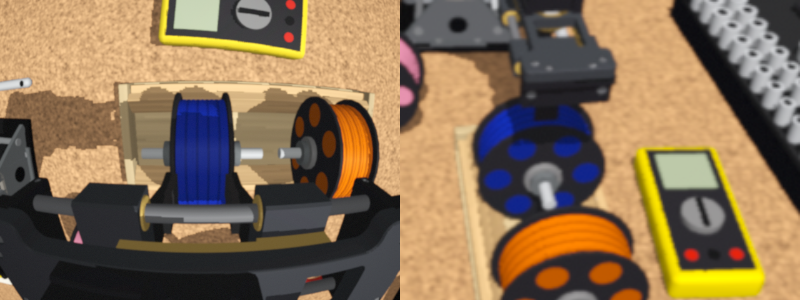

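The fingers closed past 52 mm with no force, so they missed. In the wrist view they look to be on the robot's side of the spool. I'll check with the side and top clouds.

```bash
python3 - <<'E'
from h import *
a=np.load('c_side.npz'); im,W=a['im'],a['W']
cv2.imwrite('pics/g2.png',cv2.resize(im[130:370,250:470],(733,600)[:2] if 0 else (550,600),interpolation=cv2.INTER_CUBIC)[:,:,::-1])
d=np.load('side.npz')['W']
def box(W,n):
    m=(abs(W[...,1]+.16)<.12)&(W[...,2]>.15)&(W[...,2]<.26)&(W[...,0]>.35)
    P=W[m];print(n,len(P),P.min(0) if len(P) else 0,P.max(0) if len(P) else 0,np.median(P,0))
box(W,'gripper side now')
for W_,n in((d,'before'),(W,'now')):
    m=(W_[...,2]>.05)&(W_[...,2]<.15)&(W_[...,1]>-.21)&(W_[...,1]<-.12)&(W_[...,0]>.42)&(W_[...,0]<.62)
    P=W_[m];print(n,len(P),np.percentile(P,1,0),np.percentile(P,99,0))
W=np.load('c_wrist.npz')['W']
m=(W[...,2]>.11)&(W[...,2]<.155)&(abs(W[...,1]+.16)<.04)&(W[...,0]>.42)
m[330:]=0
P=W[m];print('spool wrist now',np.percentile(P,1,0),np.percentile(P,99,0))
E
```

```text
gripper side now 2235 [ 0.48383137 -0.2562094   0.15025291] [ 0.56004798 -0.0643901   0.25998978] [ 0.51150465 -0.20617063  0.24221545]
before 3820 [ 0.46122247 -0.20111749  0.05162719] [ 0.5840758  -0.13531303  0.14054659]
now 3474 [ 0.46121717 -0.2011158   0.05177201] [ 0.58443094 -0.13584499  0.14031969]
spool wrist now [ 0.48979633 -0.18675056  0.11091568] [ 0.57393709 -0.13622849  0.15242485]
```

View pics/g2.png

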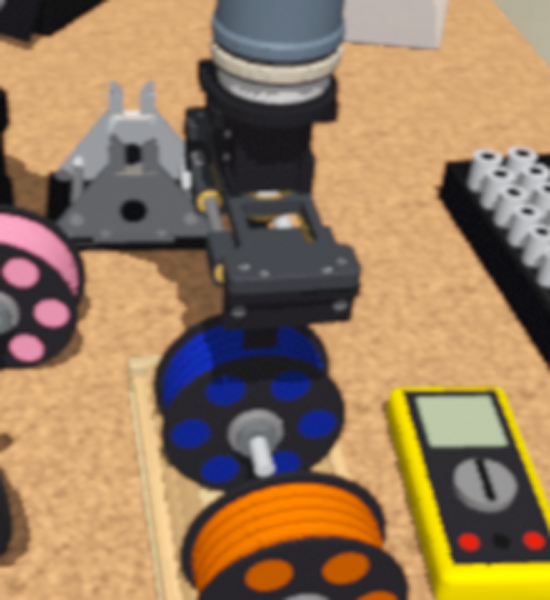

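```bash
python3 - <<'E'
from h import *
a=np.load('c_side.npz'); W=a['W']; im=a['im']
for v in range(240,276,3): print(v,[(u,*np.round(W[v,u],3)) for u in (345,355,366,380)],im[v,355])
E
```

```text
240 [(345, np.float64(0.49), np.float64(-0.251), np.float64(0.262)), (355, np.float64(0.504), np.float64(-0.253), np.float64(0.262)), (366, np.float64(0.519), np.float64(-0.252), np.float64(0.26)), (380, np.float64(0.538), np.float64(-0.253), np.float64(0.259))] [104 104 109]
243 [(345, np.float64(0.49), np.float64(-0.253), np.float64(0.258)), (355, np.float64(0.504), np.float64(-0.254), np.float64(0.257)), (366, np.float64(0.519), np.float64(-0.254), np.float64(0.256)), (380, np.float64(0.538), np.float64(-0.254), np.float64(0.255))] [60 62 67]
246 [(345, np.float64(0.49), np.float64(-0.253), np.float64(0.253)), (355, np.float64(0.504), np.float64(-0.254), np.float64(0.252)), (366, np.float64(0.52), np.float64(-0.253), np.float64(0.25)), (380, np.float64(0.54), np.float64(-0.253), np.float64(0.248))] [56 57 63]
249 [(345, np.float64(0.491), np.float64(-0.253), np.float64(0.247)), (355, np.float64(0.505), np.float64(-0.252), np.float64(0.246)), (366, np.float64(0.521), np.float64(-0.251), np.float64(0.243)), (380, np.float64(0.54), np.float64(-0.253), np.float64(0.243))] [35 34 38]
2
[... 1496 characters left out ...]
4(0.154)), (366, np.float64(0.552), np.float64(-0.157), np.float64(0.126)), (380, np.float64(0.624), np.float64(-0.019), np.float64(-0.001))] [25 24 26]
270 [(345, np.float64(0.513), np.float64(-0.168), np.float64(0.133)), (355, np.float64(0.53), np.float64(-0.171), np.float64(0.133)), (366, np.float64(0.55), np.float64(-0.166), np.float64(0.127)), (380, np.float64(0.584), np.float64(-0.137), np.float64(0.098))] [16 28 97]
273 [(345, np.float64(0.51), np.float64(-0.183), np.float64(0.14)), (355, np.float64(0.526), np.float64(-0.185), np.float64(0.139)), (366, np.float64(0.545), np.float64(-0.182), np.float64(0.135)), (380, np.float64(0.585), np.float64(-0.139), np.float64(0.093))] [27 27 32]
```

```bash
python3 - <<'E'
from h import *
c=np.load('c_wrist.npz');W=c['W']
print('bench z wrist now',np.nanmedian(W[20:110,20:180,2]),np.nanmedian(W[60:110,520:600,2]))
a=np.load('c_side.npz')['W']; print('bench side',np.nanmedian(a[300:420,230:290,2]))
c=optics.get_calibration('wrist');print(np.round(c['hand_eye'],3))
im,W=cloud('wrist');print(np.nanmedian(W[20:110,20:180,2]))
print(env.read_state()['tcp_pos'],np.round(env.read_state()['qpos'],3))
print('finger pts in wrist:')
H=np.array(c['hand_eye']);s=env.read_state();R=Ro.from_rotvec(s['tcp_rot']).as_matrix()
T=(W-s['tcp_pos'])@R
m=(abs(T[...,0])<.015)&(abs(T[...,1])<.06)&(T[...,2]>-.06)&(T[...,2]<.03)
P=T[m];print(len(P),P.min(0),P.max(0))
E
```

```text
bench z wrist now -0.00029972225390701573 -0.0002001768603039772
bench side 0.00015279778658906898
[[-0.001 -0.955 -0.297  0.081]
 [ 1.    -0.001  0.     0.   ]
 [-0.    -0.297  0.955 -0.197]
 [ 0.     0.     0.     1.   ]]
-0.0002635179540099869
[ 0.52310569 -0.16025938  0.11370585] [ 0.491  0.363 -0.339  1.903  0.151  0.9   -1.505]
finger pts in wrist:
6555 [-0.01498916 -0.05842611 -0.05996968] [0.01499035 0.05785506 0.02999914]
```

The side depth puts the real fingertips at z≈0.151, while the TCP reads 0.114. The gripper body is about 35 mm too high by the same measure. The reported TCP therefore lies well below the fingertips, and the fingers closed above the rim. I'll open, lower in part, and check again.

```bash
python3 -m creep '[{"x":0,"y":0,"z":0,"rx":0,"ry":0,"rz":0,"claw":1},{"x":0,"y":0,"z":0,"rx":0,"ry":0,"rz":0,"claw":1},{"x":0,"y":0,"z":0,"rx":0,"ry":0,"rz":0,"claw":1},{"x":0,"y":0,"z":0,"rx":0,"ry":0,"rz":0,"claw":1},{"x":0,"y":0,"z":0,"rx":0,"ry":0,"rz":0,"claw":1},{"x":0,"y":0,"z":0,"rx":0,"ry":0,"rz":0,"claw":1},{"x":0,"y":0,"z":0,"rx":0,"ry":0,"rz":0,"claw":1},{"x":0,"y":0,"z":-1.2,"rx":0,"ry":0,"rz":0,"claw":1},{"x":0,"y":0,"z":-1.2,"rx":0,"ry":0,"rz":0,"claw":1},{"x":0,"y":0,"z":0,"rx":0,"ry":0,"rz":0,"claw":1}]'
python3 - <<'E'
from h import *
im,W=cloud('side')
cv2.imwrite('pics/g3.png',cv2.resize(im[190:350,290:430],(525,600),interpolation=cv2.INTER_CUBIC)[:,:,::-1])
m=(abs(W[...,0]-.523)<.012)&(W[...,1]<-.19)&(W[...,1]>-.235)&(W[...,2]>.09)&(W[...,2]<.2)
v,u=np.where(m); P=W[m]; print(len(P),P.min(0),P.max(0)); i=P[:,2].argsort()[:8]; print(u[i],v[i],P[i])
E
```

```text
clock: 4.5
tcp_pos: [0.5211, -0.1599, 0.0872]
tcp_rot: [-3.14, 0.021, 0.007]
wrist_force: [-1.0, -0.4, 0.2]
gripper_width: 0.0864
grip_force: 0.0
261 [ 0.51101361 -0.21735981  0.09009682] [ 0.53306394 -0.19022487  0.16563173]
[351 350 348 353 350 354 354 352] [301 298 298 301 299 300 298 301] [[ 0.52002941 -0.19901101  0.09009682]
 [ 0.51970908 -0.19188296  0.09010578]
 [ 0.51635158 -0.19149096  0.09010913]
 [ 0.52335565 -0.19943088  0.09012418]
 [ 0.51922651 -0.19432639  0.09022784]
 [ 0.52545551 -0.19743908  0.09024004]
 [ 0.52636947 -0.19287775  0.09031474]
 [ 0.52160926 -0.19953167  0.09043294]]
```

View pics/g3.png

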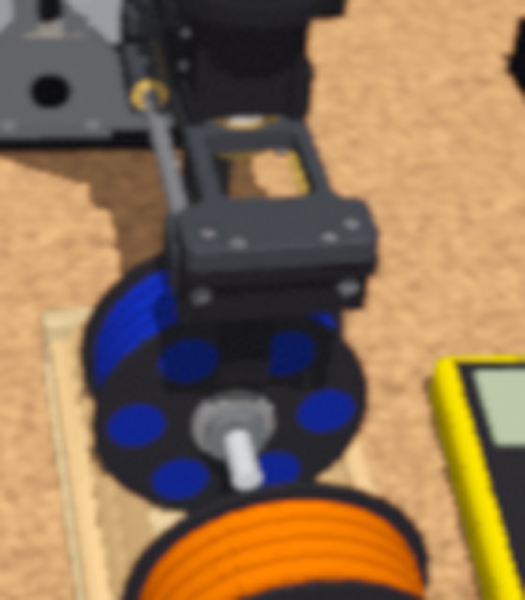

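The finger is now in front of the near flange, with its tip near crop (240,385), just above the nut. I'll read the tip height from the depth.

```bash
python3 - <<'E'
from h import *
im,W=cloud('side')
for v in range(268,308,2): print(v,[tuple(np.round(W[v,u],3).tolist()) for u in (349,354,359)])
E
```

```text
268 [(0.501, -0.244, 0.205), (0.508, -0.246, 0.205), (0.515, -0.247, 0.205)]
270 [(0.501, -0.246, 0.202), (0.508, -0.244, 0.2), (0.515, -0.246, 0.201)]
272 [(0.501, -0.247, 0.199), (0.508, -0.246, 0.198), (0.515, -0.247, 0.198)]
274 [(0.501, -0.246, 0.194), (0.509, -0.246, 0.194), (0.524, -0.216, 0.165)]
276 [(0.51, -0.212, 0.159), (0.517, -0.215, 0.161), (0.525, -0.215, 0.161)]
278 [(0.51, -0.214, 0.157), (0.518, -0.214, 0.156), (0.526, -0.214, 0.155)]
280 [(0.51, -0.213, 0.152), (0.518, -0.215, 0.152), (0.526, -0.213, 0.15)]
282 [(0.511, -0.211, 0.146), (0.518, -0.214, 0.147), (0.527, -0.212, 0.145)]
284 [(0.511, -0.21, 0.14), (0.519, -0.212, 0.141), (0.527, -0.211, 0.14)]
286 [(0.511, -0.212, 0.138), (0.52, -0.21, 0.135), (0.528, -0.211, 0.135)]
288 [(0.511, -0.212, 0.133), (0.52, -0.211, 0.132), (0.528, -0.212, 0.131)]
290 [(0.512, -0.211, 0.128), (0.52, -0.211, 0.127), (0.528, -0.212, 0.127)]
292 [(0.519, -0.185, 0.097), (0.527, -0.187, 0.098), (0.536, -0.187, 0.097)]
294 [(0.519, -0.186, 0.094), (0.527, -0.189, 0.096), (0.536, -0.186, 0.092)]
296 [(0.518, -0.191, 0.095), (0.526, -0.192, 0.095), (0.536, -0.19, 0.091)]
298 [(0.517, -0.195, 0.093), (0.526, -0.193, 0.09), (0.535, -0.192, 0.089)]
300 [(0.517, -0.197, 0.091), (0.526, -0.197, 0.09), (0.535, -0.194, 0.086)]
302 [(0.517, -0.2, 0.089), (0.525, -0.2, 0.088), (0.535, -0.197, 0.084)]
304 [(0.517, -0.198, 0.083), (0.526, -0.198, 0.081), (0.535, -0.199, 0.081)]
306 [(0.517, -0.199, 0.078), (0.525, -0.203, 0.082), (0.535, -0.199, 0.076)]
```

The tip is at 0.126, an offset of 37 mm. I'll lower 1.2 cm more and grip.

```bash
python3 -m creep '[{"x":0.2,"y":0,"z":-1.2,"rx":0,"ry":0,"rz":0,"claw":1},{"x":0,"y":0,"z":0,"rx":0,"ry":0,"rz":0,"claw":1},{"x":0,"y":0,"z":0,"rx":0,"ry":0,"rz":0,"claw":-0.2},{"x":0,"y":0,"z":0,"rx":0,"ry":0,"rz":0,"claw":-0.2},{"x":0,"y":0,"z":0,"rx":0,"ry":0,"rz":0,"claw":-0.2},{"x":0,"y":0,"z":0,"rx":0,"ry":0,"rz":0,"claw":-0.2},{"x":0,"y":0,"z":0,"rx":0,"ry":0,"rz":0,"claw":-0.2},{"x":0,"y":0,"z":0,"rx":0,"ry":0,"rz":0,"claw":-0.2},{"x":0,"y":0,"z":0,"rx":0,"ry":0,"rz":0,"claw":-0.2},{"x":0,"y":0,"z":0,"rx":0,"ry":0,"rz":0,"claw":-0.2},{"x":0,"y":0,"z":0,"rx":0,"ry":0,"rz":0,"claw":-0.2}]' 30
```

```text
clock: 5.7
tcp_pos: [0.5252, -0.1604, 0.078]
tcp_rot: [3.141, -0.021, 0.001]
wrist_force: [-0.1, -0.6, 1.4]
gripper_width: 0.0517
grip_force: 30.0
```

Gripped at 51.7 mm with 30 N. I'll lift it by 13 cm.

```bash
python3 -m creep '[{"x":0,"y":0,"z":0.7,"rx":0,"ry":0,"rz":0,"claw":-0.2},{"x":0,"y":0,"z":1.3,"rx":0,"ry":0,"rz":0,"claw":-0.2},{"x":0,"y":0,"z":2,"rx":0,"ry":0,"rz":0,"claw":-0.2},{"x":0,"y":0,"z":2,"rx":0,"ry":0,"rz":0,"claw":-0.2},{"x":0,"y":0,"z":2,"rx":0,"ry":0,"rz":0,"claw":-0.2},{"x":0,"y":0,"z":2,"rx":0,"ry":0,"rz":0,"claw":-0.2},{"x":0,"y":0,"z":2,"rx":0,"ry":0,"rz":0,"claw":-0.2},{"x":0,"y":0,"z":1,"rx":0,"ry":0,"rz":0,"claw":-0.2},{"x":0,"y":0,"z":0,"rx":0,"ry":0,"rz":0,"claw":-0.2},{"x":0,"y":0,"z":0,"rx":0,"ry":0,"rz":0,"claw":-0.2}]'
python3 - <<'E'
from h import *
for n in('side','top'):
    im,W=cloud(n)
    m=(im[...,2]>80)&(im[...,0]<60)&(abs(W[...,1]+.16)<.05)&(W[...,0]>.42)&(W[...,0]<.63)&(W[...,2]>.1)
    P=W[m];print(n,np.percentile(P,1,0),np.percentile(P,99,0),len(P))
    q=W[(abs(W[...,1]+.16)<.1)&(abs(W[...,0]-.525)<.1)&(W[...,2]>.19)&(W[...,2]<.225)&((W[...,1]<-.205)|(W[...,1]>-.115))]
    for sgn in(-1,1):
        r=q[(q[:,1]+.16)*sgn>0]; print('  spindle',len(r),r.mean(0) if len(r) else 0,r.min(0) if len(r) else 0,r.max(0) if len(r) else 0)
    np.savez('l_'+n,im=im,W=W)
    cv2.imwrite(f'pics/l_{n}.png',im[:,:,::-1])
a=cv2.imread('pics/l_side.png')[90:310,250:450];b=cv2.imread('pics/l_top.png')[180:290,310:450]
cv2.imwrite('pics/l.png',np.hstack([cv2.resize(a,(400,440)),cv2.resize(b,(400,440))]))
E
```

```text
clock: 6.7
tcp_pos: [0.5243, -0.1601, 0.207]
tcp_rot: [-3.141, 0.021, 0.002]
wrist_force: [-0.4, 0.8, -6.3]
gripper_width: 0.0519
grip_force: 30.0
side [ 0.46597083 -0.18769782  0.15584568] [ 0.57727835 -0.13728431  0.40833546] 1488
  spindle 104 [ 0.5211737  -0.21811324  0.20893468] [ 0.5158204  -0.22550196  0.20077233] [ 0.52728589 -0.20514849  0.21325411]
  spindle 0 0 0 0
top [ 0.42277899 -0.19853569  0.5864698 ] [ 0.55119322 -0.11542272  0.65432982] 176
  spindle 0 0 0 0
  spindle 4 [ 0.52500518 -0.10422642  0.21228698] [ 0.52370172 -0.10600507  0.20845618] [ 0.52743301 -0.10142746  0.21581799]
```

View pics/l.png

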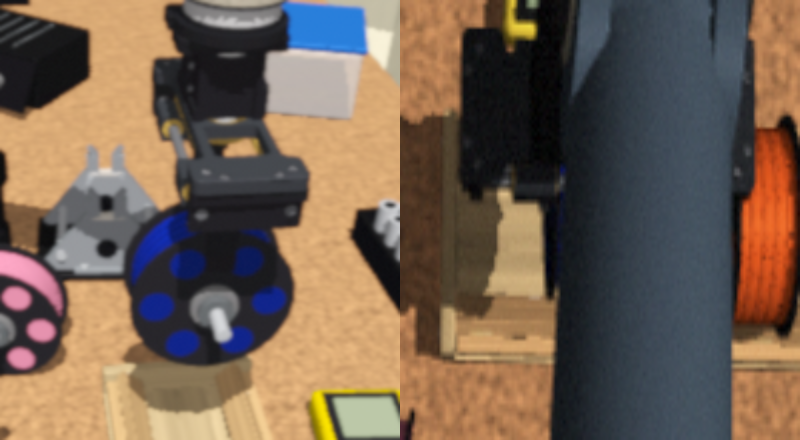

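The spool is held level: spindle axis at z≈0.207 (the same as the reported TCP z), x≈0.523, y≈-0.160. The stand is clear at the upper left. I'll carry the spool above it, turning by -0.072.

```bash
python3 -m creep '[{"x":0,"y":2,"z":0,"rx":0,"ry":0,"rz":0,"claw":-0.2},{"x":-0.5,"y":4,"z":0,"rx":0,"ry":0,"rz":-0.01,"claw":-0.2},{"x":-0.5,"y":4,"z":0,"rx":0,"ry":0,"rz":-0.01,"claw":-0.2},{"x":-0.5,"y":4,"z":0,"rx":0,"ry":0,"rz":-0.01,"claw":-0.2},{"x":-0.5,"y":4,"z":0,"rx":0,"ry":0,"rz":-0.01,"claw":-0.2},{"x":-0.5,"y":4,"z":0,"rx":0,"ry":0,"rz":-0.01,"claw":-0.2},{"x":-0.5,"y":4,"z":0,"rx":0,"ry":0,"rz":-0.01,"claw":-0.2},{"x":-0.5,"y":4,"z":0,"rx":0,"ry":0,"rz":-0.012,"claw":-0.2},{"x":-0.5,"y":3,"z":0,"rx":0,"ry":0,"rz":0,"claw":-0.2},{"x":-0.3,"y":2.1,"z":0,"rx":0,"ry":0,"rz":0,"claw":-0.2},{"x":0,"y":0,"z":0,"rx":0,"ry":0,"rz":0,"claw":-0.2},{"x":0,"y":0,"z":0,"rx":0,"ry":0,"rz":0,"claw":-0.2}]'
python3 -m creep '[{"x":0,"y":0,"z":0,"rx":0,"ry":0,"rz":0,"claw":-0.2},{"x":0,"y":0,"z":0,"rx":0,"ry":0,"rz":0,"claw":-0.2}]'
```

```text
clock: 8.0
tcp_pos: [0.4815, 0.1905, 0.2068]
tcp_rot: [3.137, -0.132, -0.003]
wrist_force: [0.6, -0.5, -6.2]
gripper_width: 0.0516
grip_force: 30.0
clock: 8.2
tcp_pos: [0.4823, 0.1892, 0.2073]
tcp_rot: [3.138, -0.137, -0.001]
wrist_force: [-1.1, -0.2, -5.6]
gripper_width: 0.0518
grip_force: 30.0
```

```bash
python3 - <<'E'
from h import *
for n in('wrist','side'):
    im,W=cloud(n); np.savez('s_'+n,im=im,W=W); cv2.imwrite(f'pics/s_{n}.png',im[:,:,::-1])
a=cv2.imread('pics/s_wrist.png')[60:420,140:500];b=cv2.imread('pics/s_side.png')[60:240,220:390]
cv2.imwrite('pics/s.png',np.hstack([cv2.resize(a,(400,400)),cv2.resize(b,(378,400))]))
E
```

```text
(no output)
```

View pics/s.png

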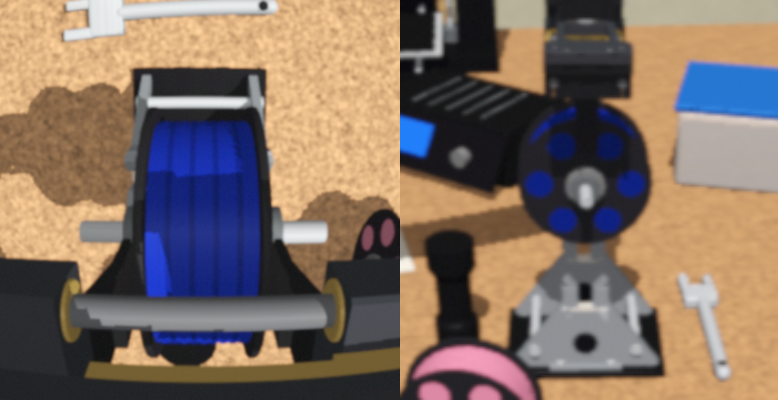

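The wrist view shows the spool centred over the stand, with spindle ends at crop (100,232) and (305,232). The side view shows the spindle end at crop (586,195) directly above the near slot at (587,285). I'll compare the numbers.

```bash
python3 - <<'E'
from h import *
s=np.load('s_side.npz')['W']; w=np.load('s_wrist.npz')['W']
def sp(W,lab,lo,hi):
    m=(W[...,1]>lo)&(W[...,1]<hi)&(abs(W[...,2]-.208)<.012)&(abs(W[...,0]-.48)<.03)
    P=W[m]; print(lab,len(P),P.mean(0).round(4) if len(P) else 0,P.min(0).round(4) if len(P) else 0,P.max(0).round(4) if len(P) else 0)
sp(s,'side near end',.125,.148); sp(w,'wrist -y end',.12,.148); sp(w,'wrist +y end',.234,.26)
# prongs of near cheek in side view
m=(s[...,1]>.13)&(s[...,1]<.15)&(s[...,2]>.107)&(s[...,2]<.125)&(abs(s[...,0]-.48)<.04)
P=s[m];x=np.sort(P[:,0]);print('prongs',len(x),x.round(3), P[:,1].mean())
for lab,W in(('side',s),('wrist',w)):
    m=(s[...,2]>9)
# flange faces from wrist
m=(abs(w[...,0]-.49)<.03)&(w[...,2]>.22)&(w[...,2]<.28)&(abs(w[...,1]-.19)<.045);P=w[m];print('flange y',np.percentile(P,[1,99],axis=0))
E
```

```text
side near end 49 [0.4759 0.1354 0.2092] [0.4671 0.125  0.1996] [0.486  0.1479 0.2158]
wrist -y end 744 [0.4777 0.1358 0.2108] [0.4703 0.1237 0.2052] [0.4905 0.1479 0.2135]
wrist +y end 610 [0.4869 0.2435 0.2103] [0.4797 0.234  0.2047] [0.4922 0.2539 0.2133]
prongs 46 [0.455 0.455 0.455 0.455 0.457 0.457 0.457 0.457 0.457 0.459 0.459 0.459
 0.459 0.46  0.461 0.461 0.461 0.461 0.462 0.463 0.463 0.464 0.466 0.466
 0.486 0.486 0.488 0.488 0.488 0.49  0.49  0.49  0.49  0.492 0.492 0.492
 0.492 0.492 0.493 0.494 0.494 0.494 0.495 0.497 0.497 0.498] 0.14119575355636121
flange y [[0.47609858 0.15407111 0.24639909]
 [0.5196025  0.22176472 0.27826641]]
```

The near spindle end lines up with its slot (x 0.476 for both). I'll make small corrections and lower to just above the floor.

```bash
python3 -m creep '[{"x":-0.1,"y":0.15,"z":-1,"rx":0,"ry":0,"rz":0,"claw":-0.2},{"x":0,"y":0,"z":-2,"rx":0,"ry":0,"rz":0,"claw":-0.2},{"x":0,"y":0,"z":-2,"rx":0,"ry":0,"rz":0,"claw":-0.2},{"x":0,"y":0,"z":-1.5,"rx":0,"ry":0,"rz":0,"claw":-0.2},{"x":0,"y":0,"z":-1,"rx":0,"ry":0,"rz":0,"claw":-0.2},{"x":0,"y":0,"z":-0.8,"rx":0,"ry":0,"rz":0,"claw":-0.2},{"x":0,"y":0,"z":0,"rx":0,"ry":0,"rz":0,"claw":-0.2}]'
python3 -m creep '[{"x":0,"y":0,"z":-0.6,"rx":0,"ry":0,"rz":0,"claw":-0.2},{"x":0,"y":0,"z":-0.6,"rx":0,"ry":0,"rz":0,"claw":-0.2},{"x":0,"y":0,"z":-0.6,"rx":0,"ry":0,"rz":0,"claw":-0.2},{"x":0,"y":0,"z":0,"rx":0,"ry":0,"rz":0,"claw":-0.2}]'
```

```text
clock: 9.0
tcp_pos: [0.4805, 0.1919, 0.1237]
tcp_rot: [3.138, -0.134, -0.003]
wrist_force: [-0.4, -0.2, -6.0]
gripper_width: 0.0519
grip_force: 30.0
clock: 9.4
tcp_pos: [0.4813, 0.192, 0.1061]
tcp_rot: [3.139, -0.134, -0.0]
wrist_force: [-0.7, -0.6, -6.0]
gripper_width: 0.0514
grip_force: 30.0
```

No contact so far. I'll continue in small steps.

```bash
python3 -m creep '[{"x":0,"y":0,"z":-0.5,"rx":0,"ry":0,"rz":0,"claw":-0.2},{"x":0,"y":0,"z":-0.4,"rx":0,"ry":0,"rz":0,"claw":-0.2},{"x":0,"y":0,"z":0,"rx":0,"ry":0,"rz":0,"claw":-0.2}]'
python3 -m creep '[{"x":0,"y":0,"z":-0.3,"rx":0,"ry":0,"rz":0,"claw":-0.2},{"x":0,"y":0,"z":0,"rx":0,"ry":0,"rz":0,"claw":-0.2}]'
python3 -m creep '[{"x":0,"y":0,"z":-0.2,"rx":0,"ry":0,"rz":0,"claw":-0.2},{"x":0,"y":0,"z":0,"rx":0,"ry":0,"rz":0,"claw":-0.2}]'
```

```text
clock: 9.7
tcp_pos: [0.4812, 0.1921, 0.0973]
tcp_rot: [3.139, -0.134, -0.0]
wrist_force: [1.2, 0.1, -5.5]
gripper_width: 0.0518
grip_force: 30.0
clock: 9.9
tcp_pos: [0.4813, 0.1922, 0.0946]
tcp_rot: [-3.139, 0.134, -0.0]
wrist_force: [1.5, -0.1, -5.2]
gripper_width: 0.0519
grip_force: 30.0
clock: 10.1
tcp_pos: [0.4812, 0.1923, 0.0927]
tcp_rot: [-3.139, 0.134, -0.0]
wrist_force: [1.1, 0.9, -6.6]
gripper_width: 0.0518
grip_force: 30.0
```

```bash
python3 -m creep '[{"x":0,"y":0,"z":-0.2,"rx":0,"ry":0,"rz":0,"claw":-0.2},{"x":0,"y":0,"z":0,"rx":0,"ry":0,"rz":0,"claw":-0.2}]'
python3 -m creep '[{"x":0,"y":0,"z":-0.15,"rx":0,"ry":0,"rz":0,"claw":-0.2},{"x":0,"y":0,"z":0,"rx":0,"ry":0,"rz":0,"claw":-0.2}]'
```

```text
clock: 10.3
tcp_pos: [0.4813, 0.1923, 0.091]
tcp_rot: [-3.139, 0.134, -0.001]
wrist_force: [-0.0, -0.4, -3.4]
gripper_width: 0.0517
grip_force: 30.0
clock: 10.5
tcp_pos: [0.4815, 0.1923, 0.0908]
tcp_rot: [3.138, -0.134, 0.002]
wrist_force: [-2.7, -3.5, 6.8]
gripper_width: 0.052
grip_force: 30.0
```

It is on the floor: the wrist force has reversed to +6.8 N. I'll check both ends before releasing.

```bash
python3 - <<'E'
from h import *
for n in('side','wrist'):
    im,W=cloud(n)
    cv2.imwrite(f'pics/e_{n}.png',im[:,:,::-1])
    for lo,hi in((.122,.136),(.246,.262)):
        m=(W[...,1]>lo)&(W[...,1]<hi)&(abs(W[...,2]-.092)<.012)&(abs(W[...,0]-.48)<.016)
        P=W[m]; print(n,len(P),P.mean(0).round(4) if len(P) else 0,P.min(0).round(4) if len(P) else 0,P.max(0).round(4) if len(P) else 0)
a=cv2.imread('pics/e_wrist.png')[60:420,140:500];b=cv2.imread('pics/e_side.png')[110:250,230:370]
cv2.imwrite('pics/e.png',np.hstack([cv2.resize(a,(400,400)),cv2.resize(b,(400,400))]))
E
```

```text
side 30 [0.476  0.1307 0.0917] [0.4688 0.1253 0.0829] [0.4942 0.1359 0.0974]
side 0 0 0 0
wrist 225 [0.4757 0.1312 0.0945] [0.4696 0.1271 0.0889] [0.4806 0.136  0.0967]
wrist 296 [0.4853 0.2514 0.0941] [0.4776 0.246  0.087 ] [0.4907 0.2568 0.1033]
```

View pics/e.png

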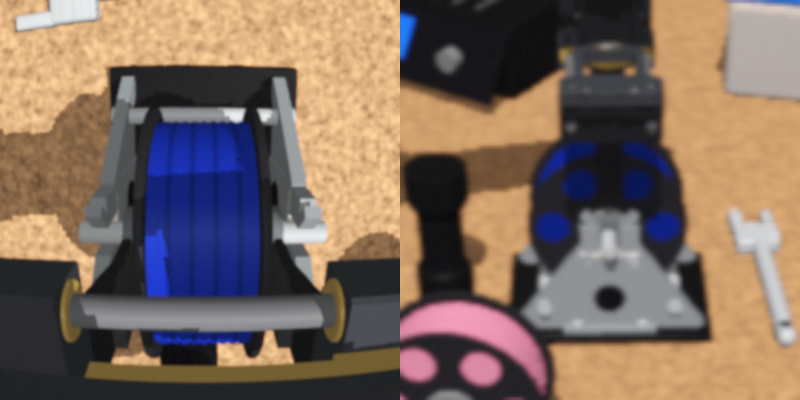

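Both spindle ends sit in their slots, with tops at about 0.0967, which puts the axis at 0.0905. The ends show at crop (95,233) and (300,233) in the wrist view. I'll release and back straight up.

```bash
python3 -m creep '[{"x":0,"y":0,"z":0.1,"rx":0,"ry":0,"rz":0,"claw":-0.2},{"x":0,"y":0,"z":0,"rx":0,"ry":0,"rz":0,"claw":0.3},{"x":0,"y":0,"z":0,"rx":0,"ry":0,"rz":0,"claw":0.5},{"x":0,"y":0,"z":0,"rx":0,"ry":0,"rz":0,"claw":0.7},{"x":0,"y":0,"z":0,"rx":0,"ry":0,"rz":0,"claw":0.7},{"x":0,"y":0,"z":0,"rx":0,"ry":0,"rz":0,"claw":0.7},{"x":0,"y":0,"z":0.5,"rx":0,"ry":0,"rz":0,"claw":0.7},{"x":0,"y":0,"z":1.5,"rx":0,"ry":0,"rz":0,"claw":0.7}]'
python3 -m creep '[{"x":0,"y":0,"z":3,"rx":0,"ry":0,"rz":0,"claw":0.7},{"x":0,"y":0,"z":3,"rx":0,"ry":0,"rz":0,"claw":0.7},{"x":0,"y":0,"z":3,"rx":0,"ry":0,"rz":0,"claw":0.7},{"x":0,"y":0,"z":3,"rx":0,"ry":0,"rz":0,"claw":0.7},{"x":0,"y":0,"z":0,"rx":0,"ry":0,"rz":0,"claw":0.7},{"x":0,"y":0,"z":0,"rx":0,"ry":0,"rz":0,"claw":0.7},{"x":0,"y":0,"z":0,"rx":0,"ry":0,"rz":0,"claw":0.7},{"x":0,"y":0,"z":0,"rx":0,"ry":0,"rz":0,"claw":0.7}]'
python3 - <<'E'
from h import *
im,W=cloud('wrist')
for lo,hi in((.122,.136),(.246,.262)):
    m=(W[...,1]>lo)&(W[...,1]<hi)&(abs(W[...,2]-.092)<.012)&(abs(W[...,0]-.48)<.016)
    P=W[m]; print(len(P),P.mean(0).round(4),P.min(0).round(4),P.max(0).round(4))
E
```

```text
clock: 11.4
tcp_pos: [0.4801, 0.1917, 0.1096]
tcp_rot: [3.138, -0.134, -0.004]
wrist_force: [0.5, 0.1, 0.8]
gripper_width: 0.0739
grip_force: 0.0
clock: 12.2
tcp_pos: [0.4804, 0.1918, 0.229]
tcp_rot: [3.138, -0.134, -0.004]
wrist_force: [0.4, -0.5, 0.6]
gripper_width: 0.0738
grip_force: 0.0
120 [0.4758 0.1313 0.0941] [0.4694 0.1266 0.0892] [0.4809 0.136  0.0968]
152 [0.4854 0.2511 0.0939] [0.4783 0.246  0.0887] [0.491  0.2566 0.0969]
```

The spool has not moved and both ends are seated, so I'm handing in.

```bash
python3 -c "
from bench import ticket
print(ticket.close_job())"
```

```text
the job is handed in; nothing more can be done
None
```

The blue spool is in the grey stand and let go, with both spindle ends measured at the bottom of their slots, and the job is handed in at about 12 s; the judge returned no verdict, and I did not re-measure the orange spool, torch, wrench or multimeter at the end.

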